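Snap the wafer wand into its sprung clip holder

TASK

Take the wafer wand from its parking rest and lay it over the sprung clip holder, thick handle over the wide clip, thin shaft over the narrow clip and centred lengthwise. Press it down gently, going by feel, until both spring clips have snapped round it and it sits fully home, then let go. The holder is delicate, so never press hard enough to drive its sprung bar against its stop, and leave the other things on the bench alone.

Things in the scene. Friction and masses are not known exactly. Their poses are not given: they have to be found in the camera images.
- wand: Wafer wand, a round pen, 120 g (may differ by a quarter). Origin on its axis, halfway between its two clip points; +x along the axis to the tip. Black handle 18 mm in diameter, x = -85 to +25 mm; aluminium shaft 10 mm in diameter to +99; cup 13 mm in diameter at the tip, to +105. Free to grip from above at the origin, in rest and holder. Starts level in the rest, axis 36 mm above the bench.
- wand_rear (a point): Point on the wand's axis, x = -50 mm, in the handle: belongs above foot_rear.
- wand_front (a point): Point on the wand's axis, x = +50 mm, in the shaft: belongs above foot_front.
- rest: Fixed aluminium plate 200 x 60 x 6 mm with two open-topped black V saddles at x = -55 and +62 mm in which the wand lies, along x; no holding force. Origin under the plate's centre.
- holder: Fixed grey foot 220 x 80 x 8 mm of the clip holder, with four posts at x = -85 and 85, y = -29 and 29 mm, 78 mm tall. An aluminium carriage with the sprung bar and both clips is clamped to the posts at a height set by hand, different each time and NOT measured: the seated wand's axis lies 70 to 115 mm above the bench. Find it by feel or sight. Origin under the centre; +x from the wide to the narrow clip.
- foot_rear (a point): Top of the foot, holder x = -50 mm, straight below the wide clip that takes the handle: a pair of steel spring fingers 14 mm long along x, mouth flared to 28 mm, tops 23 mm above the seated axis. Handle first touches some 19 mm above home; it opens at some 5 to 7 N; once past the lips it jumps down onto a hard saddle. Axes as the holder's.
- foot_front (a point): Top of the foot, holder x = +50 mm, straight below the narrow clip that takes the shaft: as the wide clip, but mouth flared to 20 mm, tops 19 mm above the seated axis; shaft first touches some 12 mm above home. Pressed midway, both usually snap together at 10 to 13 N and pull the wand down; home, the load climbs steadily. If one end stays up, press there.
- clip_bar (a joint): How far (m) the black bar (206 x 34 x 12 mm) that carries both clips has sunk on its springs; 0 at rest. It sinks from about 3 N on, then 1 mm per 3 N, level, to a hard stop at 8 mm (27 N); over 7.5 mm counts as driven against the stop. Its top lies 34 mm below the seated wand's axis; between the clips, 40 mm either side of the holder's centre are free for fingertips.
- rear_finger_l (a joint): Spread (rad) of the wide clip's finger on the holder's +y side; 0 empty, about 0.04 with the wand home in it, some 0.1 or more while the wand passes its lips, under 0.02 with the wand only lying on it.
- rear_finger_r (a joint): Spread (rad) of the wide clip's finger on the holder's -y side; 0 empty, about 0.04 with the wand home in it, some 0.1 or more while the wand passes its lips, under 0.02 with the wand only lying on it.
- front_finger_l (a joint): Spread (rad) of the narrow clip's finger on the holder's +y side; 0 empty, about 0.04 with the wand home in it, some 0.1 or more while the wand passes its lips, under 0.02 with the wand only lying on it.
- front_finger_r (a joint): Spread (rad) of the narrow clip's finger on the holder's -y side; 0 empty, about 0.04 with the wand home in it, some 0.1 or more while the wand passes its lips, under 0.02 with the wand only lying on it.
- lens_can: Bystander, leave alone: small round aluminium lens canister, 30 mm across, 28 mm tall. Origin under its centre.
- objective: Bystander, leave alone: steel microscope objective standing on end, 32 mm across, 48 mm tall. Origin under its centre.
- wafer_box: Bystander, leave alone: pale flat wafer box, 130 x 130 x 34 mm. Origin under its centre.
- slide_box: Bystander, leave alone: grey slide box, 85 x 100 x 32 mm. Origin under its centre.
- solvent: Bystander, leave alone: white bottle, 60 mm across, 150 mm tall. Origin under its centre.
- dish: Bystander, leave alone: white round dish, 90 mm across, 14 mm tall. Origin under its centre.
- driver: Bystander, leave alone: screwdriver with black handle, 160 mm long, lying. Origin under its centre.
Mind the look-alikes: they are no part of the job. There is more than one size of the holder; the job needs the larger. There is more than one size of the rest; the one meant has the size given above.

How it is judged:
By the outcome, as a careful person would: the job done as asked, in the order asked, and still so for the second after the job is handed in, with the robot touching nothing.
It also fails if it takes over 58 s, if anything falls off the work surface, if the arm or the gripper's body presses on something with over 40 N, if the wrist force passes 120 N, or if a joint passes its speed limit or range.

ROBOT

A 7-joint arm with a two-finger parallel gripper is mounted at the origin on the work surface. World frame = base frame: x ahead of the robot, y to its left, z up, the work surface at z = 0. Lengths are in m, angles in rad, forces in N, time in s.
With the tool pointing down it reaches from about 0.425 to 0.875 m from the base axis. Payload 9.9 kg.
Tool frame: the origin (TCP) lies midway between the tips of the shut fingers; the grasp point (between the pads) lies 19 mm behind it; z points along the fingers, y is the direction in which the jaws open and shut (so a half turn about z gives the same grasp; the last joint's range is limited). The gripper opens to 85 mm and grips with 20 to 120 N. Pads are 22 mm wide; open, the fingers measure 114 mm over their backs; the gripper's body (76 mm by 85 mm) begins 54 mm behind the grasp point. The pads swing forward as they close: fully open they stand 13 mm farther back than shut.
Start: joints at [1.196, 0.576, 0.025, 1.437, -0.015, 1.129, -0.057], TCP at [0.194, -0.647, 0.231] pointing down, gripper open.
Joint ranges: [-2.76, 2.76], [-0.34, 2.15], [-1.52, 1.57], [0.19, 2.46], [-1.09, 4.23], [0.17, 1.99], [-2.82, 2.82]. Speed limits (rad/s): [2.22, 2.22, 3.01, 3.01, 3.14, 3.14, 3.14].

INTERFACE

Orientations are given as [roll, pitch, yaw] about the fixed x, y, z axes, in that order (R = Rz(yaw) Ry(pitch) Rx(roll)).
In Python, from station import arm gives the robot as it stands. Calls block until the motion is done:
- arm.move_pose(position, orientation): joint-space move of the TCP to a pose.
- arm.line_to(position, v=0.15, ori=None): straight line of the TCP; ori=None keeps the orientation; v is the mean speed in m/s.
- arm.movej(angles): joint-space move.
- arm.move_gripper(opening, grasp_force=None): opening from 0.0 (shut) to 1.0 (fully open); grasp_force is the grip in N (None keeps the last); returns when the fingers have stopped.
- arm.wait(seconds).
- arm.solve_ik(position, orientation): joint angles nearest the present ones, or None.
- arm.read_state(): the state.
- arm.get_image(name): name is "scene" or "top"; returns a dict with "img" (400x640x3 uint8, red, green, blue), "range_z" (400x640 float32, m along the optical axis (not along the pixel's ray), 0 where there is no reading), "fov_y" (degrees; the focal length in pixels is half the picture's height over the tangent of half this angle, whatever the lens; pixels are square), "cx", "cy" (the principal point, pixels), "rvec" (rotation vector, rad) and "tvec" (3), from world to camera coordinates, as OpenCV has them. Camera axes: x right, y down, z forward; pixel columns grow to the right and rows downward; lengths in m; the calibration is good to about 2 mm. A picture is of the moment at which its call begins.
A pose or a line that the arm cannot do raises arm.IKError and nothing moves.
- arm.sign_off(): hands the job in, once; it reports no verdict.
The state is a dict: "time_s": time; "q": joint angles; "joint_vel": joint speeds; "joint_efforts": joint torques, N m; "tool_pos": TCP position; "eef_rot": TCP orientation; "force": force on the tool from outside, world axes, zero at the start; "ft_torque": the same for the moment, N m; "opening": opening from 0.0 (shut) to 1.0 (fully open).
Only numpy, scipy, OpenCV 4.12 (cv2) and the standard library are available. Lean on these libraries where they do the work, as an engineer would, in place of code of your own. Each camera call takes 0.05 s, during which the arm holds its last target.

## Working session

There is one attempt and no reset: what is moved stays moved. The work goes in short steps, each a Python script; the robot and the scene stay as the last script left them, time stands still between calls to the robot, and variables do not carry over. Pictures are saved under pics/ and viewed, and the job is handed in when it is done.

```bash
ls; mkdir -p pics
cat > h.py <<'E'
import numpy as np, cv2
from station import arm
def grab(name):
    d=arm.get_image(name); np.savez('pics/'+name+'_last.npz',**{k:np.array(v) for k,v in d.items()}); return d
def load(name):
    d=np.load('pics/'+name+'_last.npz'); return {k:d[k] for k in d.files}
def pts(d):
    Z=d['range_z']; f=200/np.tan(np.radians(float(d['fov_y']))/2)
    R=cv2.Rodrigues(np.array(d['rvec'],float).reshape(3,1))[0]; t=np.array(d['tvec'],float).reshape(3)
    v,u=np.mgrid[0:400,0:640]
    P=np.stack([(u-float(d['cx']))/f*Z,(v-float(d['cy']))/f*Z,Z],-1)
    W=(P-t)@R; W[Z==0]=np.nan
    return W
E
python3 - <<'E'
from h import *
for n in ['scene','top']:
    d=grab(n); cv2.imwrite(f'pics/{n}0.png',cv2.resize(d['img'][:,:,::-1],(800,500)))
    print(n,d['fov_y'],d['cx'],d['cy'],d['rvec'],d['tvec'])
s=arm.read_state(); print(s)
E
```

```text
pics
scene 56.74051838008015 314.72472912503866 198.8731301614391 [ 1.92429485  1.59315589 -0.60828517] [-0.06933256 -0.32470137  1.34546458]
top 42.17588091206083 315.07164585390797 202.2762769558333 [ 2.20200951 -2.01378315  0.21270855] [-0.06753523  0.50239992  1.35146583]
{'time_s': 0.1, 'q': array([ 1.19615888,  0.57645453,  0.02484141,  1.43781437, -0.01499645,
        1.1289972 , -0.05647041]), 'joint_vel': array([ 0.00089228, -0.00153068,  0.0009896 , -0.00075314, -0.00046856,
       -0.00094969, -0.00076317]), 'joint_efforts': array([ 6.44858534e-03, -7.67304397e+01,  2.25845955e+00, -2.86601686e+01,
        1.59780448e-02,  8.76887119e-03,  5.02881551e-05]), 'tool_pos': array([ 0.19345399, -0.64626628,  0.23052778]), 'eef_rot': array([-3.14010565e+00,  7.61083475e-05,  2.90906224e-01]), 'force': array([ 0.55084716, -0.34957677, -0.41470038]), 'ft_torque': array([ 0.00056669,  0.03036778, -0.01852316]), 'opening': 0.9979037753963179}
```

View pics/scene0.png

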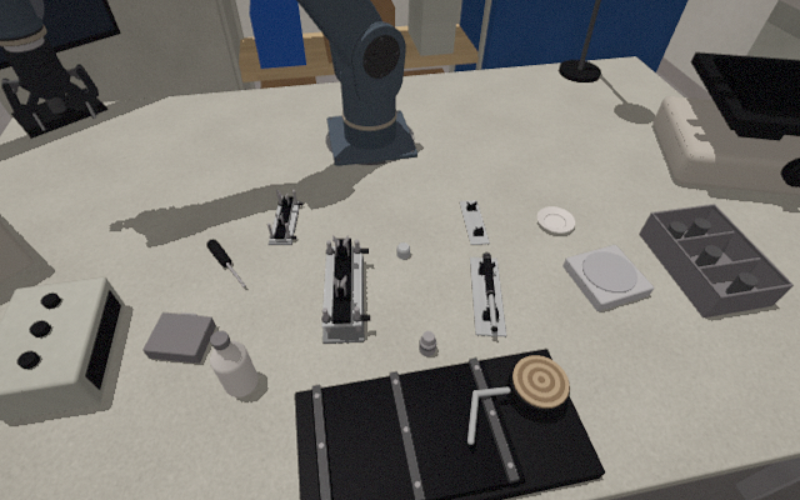

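View pics/top0.png

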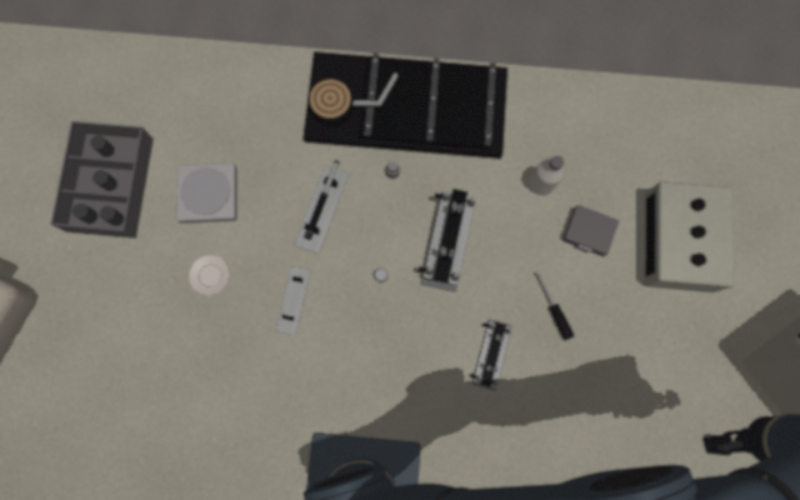

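Scene picture: the wand lies in the large rest at about (489,290), and the small empty rest at (473,222) is a look-alike. The large holder is at (343,290), and the small holder at (285,220) is a look-alike. In the top view these are rest (320,207), small rest (293,300), holder (448,240) and small holder (491,353). I also won't confuse the wand with the screwdriver at (228,263) in the scene view.

Run:
```python
from h import *
a=load('top')['img'][120:245,230:400,::-1]; a=cv2.resize(a,None,fx=4.7,fy=4.7,interpolation=cv2.INTER_CUBIC); cv2.imwrite('pics/topcrop.png',a)
a=load('scene')['img'][180:280,240:420,::-1]; a=cv2.resize(a,None,fx=4.4,fy=4.4,interpolation=cv2.INTER_CUBIC); cv2.imwrite('pics/scenecrop.png',a)
```

```text
(no output)
```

View pics/topcrop.png

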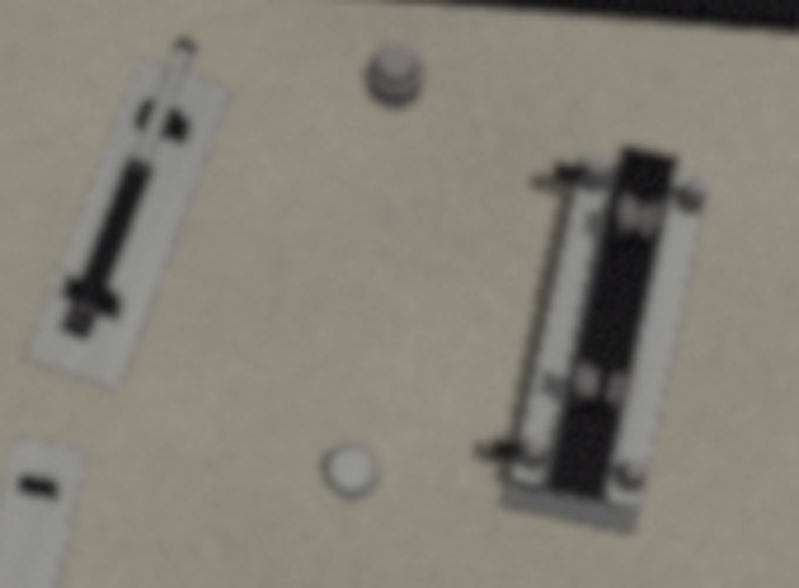

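View pics/scenecrop.png

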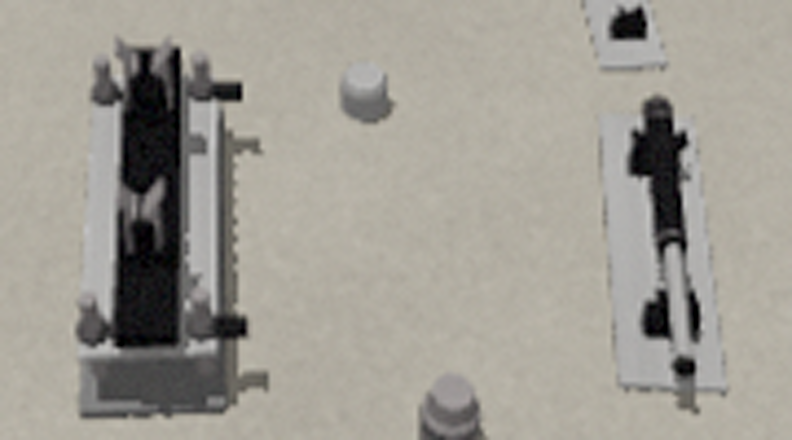

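Run:
```python
from h import *
for n in ['top','scene']:
    d=load(n); W=pts(d); img=d['img'].astype(int)
    # bench plane check
    if n=='top': regs={'wand':(slice(125,205),slice(235,282)),'holder':(slice(145,240),slice(328,385))}
    else: regs={'wand':(slice(198,275),slice(372,408)),'holder':(slice(183,277),slice(255,300))}
    for k,r in regs.items():
        P=W[r].reshape(-1,3); P=P[~np.isnan(P[:,0])]
        print(n,k,P.min(0).round(3),P.max(0).round(3),np.histogram(P[:,2],bins=np.arange(-.01,.16,.005))[0])
        if k=='wand':
            Q=P[(P[:,2]>.03)&(P[:,2]<.06)]; z=Q
        else:
            Q=P[(P[:,2]>.03)&(P[:,2]<.2)]
        c=Q.mean(0); u,s,vt=np.linalg.svd(Q-c); ax=vt[0]*np.sign(vt[0,0]); pr=(Q-c)@ax
        print('  c',c.round(4),'yaw',np.degrees(np.arctan2(ax[1],ax[0])),'ax',ax.round(3),'ext',pr.min(),pr.max(),len(Q))
    B=W[10:395,10:630].reshape(-1,3); B=B[(abs(B[:,2])<.01)]; print('bench z',np.median(B[:,2]))
```

```text
top wand [ 0.492  0.073 -0.011] [0.737 0.231 0.052] [ 106  956 1435  672  139   12   12   12   32  109  178   72    8    0
    0    0    0    0    0    0    0    0    0    0    0    0    0    0
    0    0    0    0    0]
  c [0.6036 0.1494 0.0414] yaw -14.12371953435493 ax [ 0.97  -0.244 -0.014] ext -0.0816938455682695 0.10930936590933452 399
top holder [ 0.417 -0.221 -0.012] [ 0.704 -0.044  0.13 ] [ 121 1298 1529  339   63    7    0    0    0    6  178  566  230   30
   75  436  274   59   26    9   18   12    6   19   23   27   23   11
    1    0    0    0    0]
  c [ 0.5518 -0.1394  0.0619] yaw -7.841208128812266 ax [ 0.991 -0.136 -0.005] ext -0.10032209054440233 0.10731522602872992 2029
bench z 0.0003231911921155843
scene wand [ 0.471  0.074 -0.004] [0.724 0.245 0.047] [  0 622 868 781  16  26  24  12  34 118 217  48   0   0   0   0   0   0
   0   0   0   0   0   0   0   0   0   0   0   0   0   0   0]
  c [0.6155 0.1466 0.0408] yaw -13.878259162463522 ax [ 0.971 -0.24  -0.017] ext -0.09067972207682841 0.09932122474798866 417
scene holder [ 0.347 -0.202 -0.005] [ 0.682 -0.049  0.127] [  0 683 913 441  43   8   7   1   0   0  58 807 128  38  49 554 118 101
  30  29  53  25   7  24  34  23  35   5   0   0   0   0   0]
  c [ 0.5713 -0.141   0.0632] yaw -8.380326907686404 ax [ 0.989 -0.146 -0.012] ext -0.11663334387295665 0.08995525029087337 2118
bench z 0.00021327944401549535
```

Run:
```python
from h import *
for n in ['top','scene']:
    d=load(n); W=pts(d); img=d['img'].astype(int); lum=img.sum(-1)/3
    if n=='top': regs={'wand':(slice(125,205),slice(235,282)),'holder':(slice(145,240),slice(328,385))}
    else: regs={'wand':(slice(198,275),slice(372,408)),'holder':(slice(183,277),slice(255,300))}
    P=W[regs['wand']].reshape(-1,3); L=lum[regs['wand']].reshape(-1)
    m=(P[:,2]>.033)&(P[:,2]<.06); Q=P[m]; l=L[m]
    def fit(Q): 
        c=Q.mean(0); vt=np.linalg.svd(Q-c)[2]; ax=vt[0]*np.sign(vt[0,0]); return c,ax
    c,ax=fit(Q)
    for _ in range(5):
        nrm=np.array([-ax[1],ax[0]]);nrm/=np.linalg.norm(nrm)
        r=(Q-c)[:,:2]@nrm; keep=abs(r-np.median(r))<.009
        c,ax=fit(Q[keep])
    pr=(Q-c)@ax; K=keep
    print(n,'wand yaw',np.degrees(np.arctan2(ax[1],ax[0])),'rear end',(c+ax*pr[K].min()).round(4),'front',(c+ax*pr[K].max()).round(4))
    # lum profile
    for a in np.arange(-.11,.12,.01):
        mm=K&(pr>=a)&(pr<a+.01)
        if mm.sum(): print('   ',(c+ax*(a+.005)).round(3)[:2],mm.sum(),l[mm].mean().round(0),Q[mm][:,2].mean().round(4))
    P=W[regs['holder']].reshape(-1,3); L=lum[regs['holder']].reshape(-1)
    m=(P[:,2]>.06)&(P[:,2]<.077); Q=P[m]; l=L[m]
    m2=l<60; R=Q[m2]; rc=cv2.minAreaRect((R[:,:2]*1000).astype(np.float32)); print(n,'bar',rc,'z',np.median(R[:,2]),len(R),np.percentile(l,[10,50,90]))
    m=(P[:,2]>.085); R=P[m]; c,ax=fit(P[(P[:,2]>.06)])
    g=np.argsort(R[:,0]); 
    for q in (R[R[:,0]<.55],R[R[:,0]>=.55]): print('  clip',q.mean(0).round(4),q.min(0).round(4),q.max(0).round(4),len(q))
    F=P[(P[:,2]>.003)&(P[:,2]<.015)]; rc=cv2.minAreaRect((F[:,:2]*1000).astype(np.float32));
```

```text
top wand yaw -13.836940309789679 rear end [0.5242 0.1686 0.0441] front [0.7096 0.1229 0.0398]
    [0.523 0.169] 13 72.0 0.0423
    [0.533 0.166] 23 58.0 0.0439
    [0.543 0.164] 20 39.0 0.0429
    [0.553 0.162] 23 31.0 0.0434
    [0.562 0.159] 20 52.0 0.0429
    [0.572 0.157] 22 49.0 0.0423
    [0.582 0.154] 23 49.0 0.0438
    [0.591 0.152] 22 48.0 0.0437
    [0.601 0.15 ] 22 52.0 0.0431
    [0.611 0.147] 22 47.0 0.0425
    [0.62  0.145] 22 53.0 0.0434
    [0.63  0.142] 14 85.0 0.0434
    [0.64 0.14] 14 127.0 0.0407
    [0.65  0.138] 13 118.0 0.0401
    [0.659 0.135] 19 91.0 0.0388
    [0.669 0.133] 15 114.0 0.0394
    [0.679 0.131] 12 129.0 0.0408
    [0.688 0.128] 12 127.0 0.0405
    [0.698 0.126] 12 121.0 0.0401
    [0.708 0.123] 10 99.0 0.0402
top bar ((552.577392578125, -139.49215698242188), (31.1585693359375, 202.21775817871094), 82.08335876464844) z 0.0691153425052124 645 [22.         28.         81.33333333]
  clip [ 0.5036 -0.1342  0.1096] [ 0.4745 -0.1509  0.0852] [ 0.5142 -0.0963  0.1304] 84
  clip [ 0.6027 -0.1479  0.1103] [ 0.5953 -0.1598  0.0857] [ 0.613  -0.1366  0.127
[... 420 characters left out ...]
33.0 0.0428
    [0.624 0.144] 19 43.0 0.0434
    [0.634 0.142] 27 68.0 0.0412
    [0.644 0.139] 15 163.0 0.04
    [0.654 0.137] 12 160.0 0.0393
    [0.663 0.134] 26 122.0 0.0383
    [0.673 0.132] 21 122.0 0.0387
    [0.683 0.13 ] 14 155.0 0.0398
    [0.692 0.127] 16 157.0 0.0398
    [0.702 0.125] 13 155.0 0.0405
    [0.712 0.123] 19 40.0 0.0389
scene bar ((559.8712158203125, -140.17713928222656), (32.75223159790039, 203.0959014892578), 81.07990264892578) z 0.06855891120299404 598 [ 9.06666667 20.66666667 97.2       ]
  clip [ 0.5094 -0.1346  0.1032] [ 0.5003 -0.1494  0.0853] [ 0.5171 -0.1192  0.1268] 128
  clip [ 0.6087 -0.1488  0.1066] [ 0.5986 -0.1599  0.0857] [ 0.6164 -0.1361  0.1243] 107
```

The choices hold up: the wand sits in the large rest, handle toward the robot. The large holder's wide clip is on the robot side, with a clip spread of about 30 mm against 24 mm and taller tops. Its bar top is at about 0.069, so the seated axis should be near 0.103. I'll reach for the wand now.

Run:
```python
from h import *
yaw=np.radians(-13.7); p=np.array([.608,.1477])
arm.move_gripper(0.6,60) 
arm.move_pose([*p,.12],[np.pi,0,yaw])
s=arm.read_state(); print(s['time_s'],s['tool_pos'],s['eef_rot'],s['q'],s['force'],s['opening'])
d=grab('scene'); cv2.imwrite('pics/s1.png',cv2.resize(d['img'][150:310,320:500,::-1],None,fx=3.6,fy=3.6,interpolation=cv2.INTER_CUBIC))
```

```text
3.6917 [0.60832759 0.1466925  0.12007584] [ 3.14126270e+00 -3.13321688e-04 -2.40440353e-01] [-0.25092034  0.61168787 -0.09792412  1.70512883  0.07687328  0.82842017
 -2.19443037] [0.00558905 0.99526683 0.12030107] 0.6026104696673809
```

View pics/s1.png

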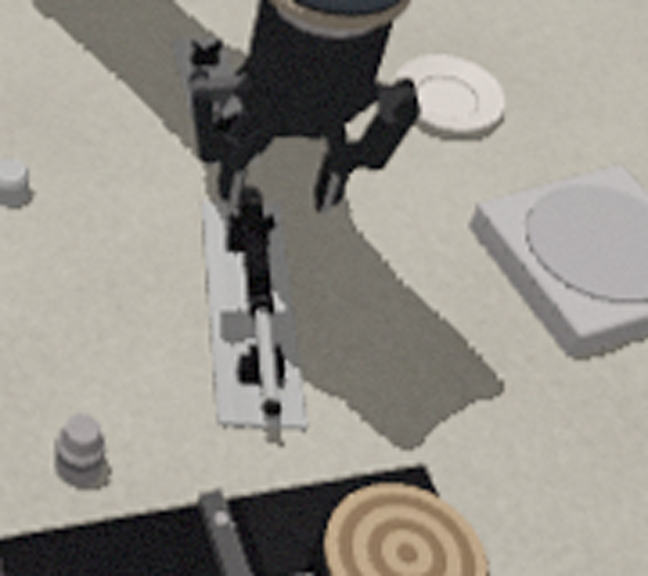

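The gripper hovers over the handle, fingers either side at crop (230,180) and (330,190), with the wand between and slightly left because of parallax. I'll descend and grasp.

Run:
```python
from h import *
yaw=np.radians(-13.7); p=np.array([.608,.1477])
arm.line_to([*p,.016],v=.12,ori=[np.pi,0,yaw])
s=arm.read_state(); print(s['time_s'],s['tool_pos'],s['force'])
arm.move_gripper(0.0,60)
s=arm.read_state(); print(s['time_s'],s['tool_pos'],s['force'],s['opening'])
arm.line_to([*p,.15],v=.12)
s=arm.read_state(); print(s['time_s'],s['tool_pos'],s['force'],s['ft_torque'],s['opening'])
h=np.array([.556,-.1405]); hy=np.radians(-8.3)
arm.move_pose([*h,.15],[np.pi,0,hy])
arm.wait(.2)
s=arm.read_state(); print(s['time_s'],s['tool_pos'],s['eef_rot'],s['force'],s['ft_torque'],s['opening'])
for n in ['scene','top']: d=grab(n)
d=load('scene');cv2.imwrite('pics/s2.png',cv2.resize(d['img'][150:290,200:360,::-1],None,fx=4,fy=4,interpolation=cv2.INTER_CUBIC))
d=load('top');cv2.imwrite('pics/t2.png',cv2.resize(d['img'][130:260,280:440,::-1],None,fx=4,fy=4,interpolation=cv2.INTER_CUBIC))
```

```text
4.7583 [0.60848905 0.14777732 0.01665746] [-0.6798011   0.39135501  0.80349542]
5.1667 [0.6089358  0.14950032 0.01701052] [1.29711115 6.39649169 4.88006811] 0.19306677497198227
6.4333 [0.60747892 0.14751478 0.14914803] [ 0.08155008 -0.29386313 -1.70104132] [ 0.03361191 -0.00071812 -0.02594978] 0.1878157293468577
7.7583 [ 0.55658167 -0.13886388  0.14994691] [-3.14105324e+00 -1.23960356e-04 -1.42470514e-01] [-0.09232579  0.59120797 -1.30771389] [-0.03326006 -0.00695205  0.08556556] 0.18985207709438173
```

View pics/s2.png

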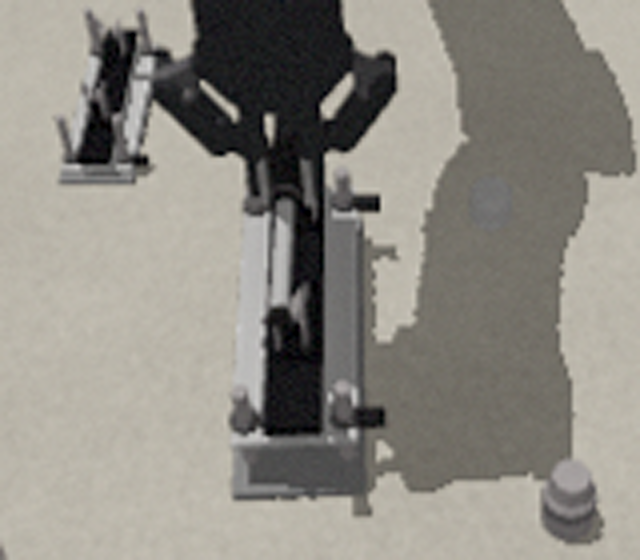

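View pics/t2.png

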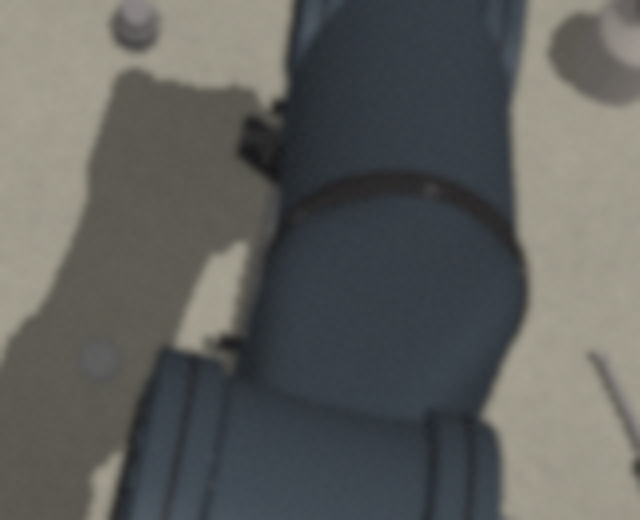

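The top view is blocked by the arm. The scene view shows the wand lined up over the holder, shaft at crop (285,250) and cup at (280,325), slightly left of the narrow clip whose right finger shows at (302,310). I'll measure the relative offset from the scene depth.

```bash
python3 - <<'E'
from h import *
d=load('scene'); W=pts(d); img=d['img'].astype(int); lum=img.sum(-1)/3
P=W[170:285,250:300].reshape(-1,3); L=lum[170:285,250:300].reshape(-1)
m=(P[:,2]>.15)&(P[:,2]<.19)&(P[:,0]>.57)&(abs(P[:,1]+.15)<.03); Q=P[m];l=L[m]
for a in np.arange(.57,.68,.01):
    k=(Q[:,0]>=a)&(Q[:,0]<a+.01)
    if k.sum(): print(a.round(3),k.sum(),Q[k].mean(0).round(4),l[k].mean().round(),Q[k][:,1].min().round(4),Q[k][:,1].max().round(4))
print('tip x',Q[:,0].max())
m=(P[:,2]>.085)&(P[:,2]<.135); R=P[m]
q=R[(R[:,0]>.58)]; print('front clip now',q.mean(0).round(4),q.min(0).round(4),q.max(0).round(4),len(q))
# per finger from initial? use current + bar
m=(P[:,2]>.062)&(P[:,2]<.076)&(L<60)&(P[:,0]>.6); b=P[m]
for a in np.arange(.6,.68,.02):
    k=(b[:,0]>=a)&(b[:,0]<a+.02); print('bar',a,b[k][:,1].min().round(4) if k.any() else 0,b[k][:,1].max().round(4) if k.any() else 0)
E
python3 - <<'E'
# initial views no longer saved for scene; top was overwritten too
E
```

```text
0.57 41 [ 0.5736 -0.1373  0.1761] 44.0 -0.1496 -0.1212
0.58 33 [ 0.5835 -0.1424  0.1728] 52.0 -0.1503 -0.1348
0.59 15 [ 0.5948 -0.1441  0.1727] 120.0 -0.1496 -0.1402
0.6 18 [ 0.6048 -0.146   0.1728] 147.0 -0.1509 -0.1415
0.61 18 [ 0.6151 -0.1472  0.1729] 162.0 -0.1521 -0.1427
0.62 19 [ 0.6249 -0.1481  0.1723] 156.0 -0.153 -0.1437
0.63 15 [ 0.6352 -0.1505  0.1737] 173.0 -0.1541 -0.1468
0.64 18 [ 0.6452 -0.1523  0.173 ] 166.0 -0.1573 -0.148
0.65 22 [ 0.6559 -0.1538  0.1724] 118.0 -0.1607 -0.148
0.66 17 [ 0.6611 -0.1539  0.1702] 27.0 -0.1589 -0.1483
tip x 0.663536213569836
front clip now [ 0.6094 -0.1466  0.1036] [ 0.5996 -0.1599  0.0851] [ 0.616  -0.1361  0.1237] 76
bar 0.6 -0.1636 -0.1309
bar 0.62 -0.1674 -0.1352
bar 0.64 -0.1716 -0.1377
bar 0.66 -0.1449 -0.1404
bar 0.68 0 0
```

The wand and clips agree to about 1 mm laterally and the wand sits about 1 mm too far forward. I'll shift x by −1 mm and go down by feel, with force limits.

Run:
```python
from h import *
h=np.array([.555,-.1405])
arm.line_to([*h,.112],v=.06)
arm.wait(.4)
def F():
    a=[]
    for _ in range(4): a.append(arm.read_state()['force']); arm.wait(.02)
    return np.mean(a,0)
f0=F(); s=arm.read_state(); print(s['time_s'],f0.round(2),s['tool_pos'].round(4))
z=.112; 
while z>.093:
    z-=.001; arm.line_to([*h,z],v=.02); f=F()-f0; s=arm.read_state()
    print(round(s['time_s'],2),round(z,4),s['tool_pos'].round(4),f.round(2),s['ft_torque'].round(2))
    if abs(f[2])>7 or np.hypot(f[0],f[1])>6: break
```

```text
9.1083 [ 0.29  0.16 -0.83] [ 0.5551 -0.1405  0.1121]
9.43 0.111 [ 0.555  -0.1405  0.1109] [-0.01 -0.49 -0.02] [ 0.02 -0.01 -0.  ]
9.74 0.11 [ 0.555  -0.1405  0.11  ] [-0.17 -0.3  -0.47] [-0.02 -0.02 -0.01]
10.06 0.109 [ 0.555  -0.1405  0.109 ] [-0.35 -0.06 -0.08] [-0.01  0.01 -0.02]
10.38 0.108 [ 0.555  -0.1405  0.108 ] [-0.15 -0.25 -0.17] [-0.01 -0.08 -0.04]
10.69 0.107 [ 0.555  -0.1405  0.107 ] [-0.64  0.12 -0.03] [-0.01  0.    0.05]
11.01 0.106 [ 0.555  -0.1405  0.106 ] [-0.25  0.04 -0.26] [-0.    0.03 -0.05]
11.32 0.105 [ 0.555  -0.1405  0.105 ] [-0.34 -0.23 -0.09] [-0.01 -0.   -0.  ]
11.64 0.104 [ 0.555  -0.1405  0.104 ] [-0.36 -0.41 -0.12] [ 0.02 -0.02  0.02]
11.96 0.103 [ 0.555  -0.1405  0.103 ] [-0.53 -0.43 -0.21] [-0.03 -0.04  0.08]
12.28 0.102 [ 0.555  -0.1406  0.102 ] [-0.6  -0.68  0.05] [-0.12  0.01 -0.02]
12.59 0.101 [ 0.555  -0.1406  0.101 ] [-1.07 -1.19  0.8 ] [-0.17 -0.01  0.02]
12.91 0.1 [ 0.5551 -0.1407  0.1001] [-0.16 -1.6   2.05] [-0.3   0.11  0.1 ]
13.22 0.099 [ 0.5551 -0.1406  0.0991] [-0.61 -1.78  4.1 ] [-0.26  0.2   0.12]
13.54 0.098 [ 0.5551 -0.1406  0.0981] [-0.15 -2.26  5.8 ] [-0.38  0.29  0.12]
13.86 0.097 [ 0.5551 -0.1407  0.0972] [-0.42 -2.74  6.31] [-0.46  0.33  0.17]
14.18 0.096 [ 0.5551 -0.1407  0.0962] [-0.64 -2.61  7.89] [-0.41  0.43  0.13]
```

Contact came at TCP z ≈ 0.1015, so home is near TCP 0.082. The clip pushes the wand toward −y, so I'll follow that while pressing.

```bash
cat >> h.py <<'E'
def F():
    a=[]
    for _ in range(4): a.append(arm.read_state()['force']); arm.wait(.02)
    return np.mean(a,0)
f0=np.array([.1,.0,-.95])
E
python3 - <<'E'
from h import *
h=np.array([.555,-.1405]); z=.096
for dy in (.0006,.0012):
    arm.line_to([h[0],h[1]-dy,z],v=.02); f=F()-f0; s=arm.read_state(); print(dy,s['tool_pos'].round(4),f.round(2),s['ft_torque'].round(2))
    if f[1]>-1: break
h[1]-=dy; last=0
while z>.086:
    z-=.0007; arm.line_to([*h,z],v=.02); f=F()-f0; s=arm.read_state()
    print(round(s['time_s'],2),round(z,4),s['tool_pos'].round(4),f.round(2),s['ft_torque'].round(2))
    if f[2]>16 or np.hypot(f[0],f[1])>6 or f[2]<last-3: break
    last=f[2]
E
```

```text
0.0006 [ 0.5551 -0.141   0.0962] [-0.54 -2.07  7.25] [-0.23  0.41  0.07]
0.0012 [ 0.555  -0.1413  0.0962] [-0.83 -0.87  7.38] [-0.14  0.41  0.07]
15.12 0.0953 [ 0.5551 -0.1413  0.0956] [-0.89  0.1   8.54] [-0.09  0.56  0.08]
15.44 0.0946 [ 0.5552 -0.1412  0.0949] [-0.41 -0.4   9.27] [0.02 0.54 0.09]
15.76 0.0939 [ 0.5553 -0.1412  0.0944] [-0.32 -0.69  9.75] [0.01 0.43 0.12]
16.07 0.0932 [ 0.5554 -0.1412  0.0937] [-0.83 -0.14 10.38] [0.02 0.48 0.15]
16.39 0.0925 [ 0.5555 -0.1412  0.0931] [-1.48 -0.06 11.48] [0.   0.47 0.12]
16.71 0.0918 [ 0.5555 -0.1412  0.0925] [-1.25  0.21 11.95] [0.07 0.39 0.11]
17.02 0.0911 [ 0.5555 -0.1412  0.0918] [-1.17  0.06 12.62] [0.05 0.42 0.05]
17.34 0.0904 [ 0.5556 -0.1412  0.0912] [-2.19  0.05 12.25] [-0.02  0.33  0.13]
17.66 0.0897 [ 0.5555 -0.1412  0.0904] [-1.97 -0.03 12.13] [0.   0.21 0.07]
17.98 0.089 [ 0.5556 -0.1412  0.0897] [-1.88  0.09 12.73] [0.04 0.06 0.2 ]
18.29 0.0883 [ 0.5556 -0.1412  0.089 ] [-2.18 -0.22 12.02] [0.03 0.03 0.07]
18.61 0.0876 [ 0.5556 -0.1412  0.0884] [-2.74  0.28 12.12] [ 0.01 -0.04  0.12]
18.93 0.0869 [ 0.5557 -0.1412  0.0873] [-0.82 -0.41  7.02] [-0.09 -0.34  0.04]
```

The force dropped from 12 to 7 N and the moment swung to the front, so the rear clip seems to have opened. I'll continue down.

Run:
```python
from h import *
h=np.array([.555,-.1417]); z=.0869; last=0
while z>.078:
    z-=.0006; arm.line_to([*h,z],v=.02); f=F()-f0; s=arm.read_state()
    print(round(s['time_s'],2),round(z,4),s['tool_pos'].round(4),f.round(2),s['ft_torque'].round(2))
    if f[2]>15 or np.hypot(f[0],f[1])>6 : break
```

```text
19.24 0.0863 [ 0.5557 -0.1412  0.0867] [-1.03 -0.03  8.2 ] [-0.13 -0.24  0.01]
19.56 0.0857 [ 0.5557 -0.1413  0.0862] [-1.15 -0.54  8.7 ] [-0.04 -0.19  0.05]
19.88 0.0851 [ 0.5558 -0.1413  0.0856] [-0.31 -0.33  8.29] [-0.07 -0.22  0.08]
20.19 0.0845 [ 0.556  -0.1413  0.0851] [ 0.18 -0.44  8.88] [-0.13 -0.18  0.03]
20.51 0.0839 [ 0.5561 -0.1413  0.0844] [ 1.1  -0.66  7.78] [-0.16 -0.27  0.01]
20.82 0.0833 [ 0.5563 -0.1414  0.0837] [ 4.9  -0.83  4.77] [-0.08 -0.81  0.03]
21.14 0.0827 [ 0.5562 -0.1414  0.083 ] [ 5.22 -0.52  5.38] [-0.07 -0.73 -0.01]
21.46 0.0821 [ 0.5563 -0.1414  0.0825] [ 5.07 -0.61  6.2 ] [-0.04 -0.61  0.  ]
21.77 0.0815 [ 0.5563 -0.1414  0.082 ] [ 5.09 -0.59  7.41] [-0.02 -0.59  0.02]
22.09 0.0809 [ 0.5563 -0.1414  0.0815] [ 4.75 -0.59  8.07] [-0.03 -0.55  0.02]
22.41 0.0803 [ 0.5564 -0.1414  0.081 ] [ 4.82 -0.56  9.73] [ 0.02 -0.43  0.06]
22.73 0.0797 [ 0.5564 -0.1415  0.0805] [ 3.95 -0.65 11.14] [ 0.05 -0.34  0.04]
23.04 0.0791 [ 0.5564 -0.1414  0.08  ] [ 3.700e+00 -1.000e-02  1.241e+01] [ 0.02 -0.28 -0.02]
23.36 0.0785 [ 0.5564 -0.1414  0.0796] [ 3.    0.06 13.9 ] [ 0.07 -0.16  0.03]
23.68 0.0779 [ 0.5564 -0.1414  0.0791] [ 3.18  0.64 14.92] [ 0.09 -0.07  0.02]
```

There was a second snap at z ≈ 0.084, then a steady climb of about 3 N/mm to 15 N (bar sunk about 4 mm), as expected at home. I'll relax the load, let go, rise and look.

Run:
```python
from h import *
h=np.array([.555,-.1417])
arm.line_to([*h,.0825],v=.02); print(F()-f0)
arm.move_gripper(0.5,60); arm.wait(.2); s=arm.read_state(); print(F(),s['opening'],s['tool_pos'])
arm.line_to([*h,.20],v=.12)
for n in ['scene']: d=grab(n)
cv2.imwrite('pics/s3.png',cv2.resize(d['img'][150:290,200:360,::-1],None,fx=4,fy=4,interpolation=cv2.INTER_CUBIC))
s=arm.read_state();print(s['time_s'],s['force'])
W=pts(d);P=W[170:285,240:310].reshape(-1,3); L=d['img'].mean(-1)[170:285,240:310].reshape(-1)
c=np.array([.5585,-.1410]);t=np.radians(-8.4);R=np.array([[np.cos(t),np.sin(t)],[-np.sin(t),np.cos(t)]])
q=(P[:,:2]-c)@R.T
m=(P[:,2]>.095)&(P[:,2]<.14)&(abs(q[:,1])<.02)
for a in np.arange(-.09,.115,.01):
    k=m&(q[:,0]>=a)&(q[:,0]<a+.01)&(abs(q[:,1])<.006)
    if k.sum(): print(round(a+.005,3),k.sum(),P[k][:,2].mean().round(4),np.median(P[k][:,2]).round(4),L[k].mean().round())
```

```text
[ 6.5480267  -0.12187804  3.8936276 ]
[-0.30247467 -0.20778568 -0.2493244 ] 0.49652434864683975 [ 0.55483949 -0.14169997  0.08241519]
25.95 [ 1.38046506 -0.38322102 -0.49377609]
-0.085 7 0.1097 0.1095 111.0
-0.075 16 0.11 0.1099 56.0
-0.065 11 0.1112 0.111 36.0
-0.055 16 0.1117 0.1118 48.0
-0.045 15 0.1113 0.1109 50.0
-0.035 20 0.1102 0.1104 25.0
-0.025 13 0.1105 0.1109 28.0
-0.015 14 0.1109 0.111 28.0
-0.005 16 0.1104 0.1104 27.0
0.005 16 0.111 0.1107 17.0
0.015 18 0.1103 0.1102 22.0
0.025 25 0.1073 0.1072 71.0
0.035 10 0.1064 0.1063 172.0
0.045 20 0.1095 0.1097 152.0
0.055 20 0.1067 0.107 137.0
0.065 15 0.1071 0.1074 170.0
0.075 18 0.1065 0.1059 153.0
0.085 20 0.1064 0.1065 155.0
0.095 16 0.1065 0.1069 149.0
0.105 21 0.1044 0.1055 34.0
```

View pics/s3.png

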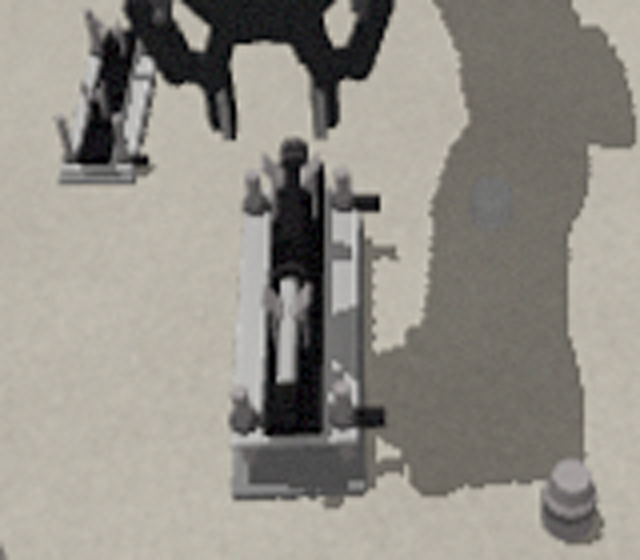

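The wand now lies in both clips, with fingers on both sides at crop (268,170)/(312,170) and (270,300)/(305,300), and level in depth. I'll move the arm aside and check both views.

Run:
```python
from h import *
arm.move_pose([.50,.12,.25],[np.pi,0,-.14])
print(arm.read_state()['time_s'])
for n,r in (('scene',(slice(170,280),slice(235,325))),('top',(slice(135,245),slice(315,405)))):
    d=grab(n); cv2.imwrite(f'pics/{n}4.png',cv2.resize(d['img'][r][:,:,::-1],None,fx=5.4,fy=5.4,interpolation=cv2.INTER_CUBIC))
    W=pts(d);P=W[r].reshape(-1,3); L=d['img'].mean(-1)[r].reshape(-1)
    t=np.radians(-8.4);R=np.array([[np.cos(t),np.sin(t)],[-np.sin(t),np.cos(t)]])
    c=np.array([.5585,-.1410]) if n=='scene' else np.array([.5533,-.1403])
    q=(P[:,:2]-c)@R.T
    m=(P[:,2]>.095)&(P[:,2]<.118)&(abs(q[:,1])<.008)
    print(n,'ends',q[m][:,0].min(),q[m][:,0].max(),'y rear/front',q[m&(q[:,0]<.02)][:,1].mean(),q[m&(q[:,0]>.03)][:,1].mean())
    for nm,lo,hi in (('rear',-.085,-.06),('rear2',-.04,.02),('front',.032,.041),('front2',.06,.095)):
        k=m&(q[:,0]>lo)&(q[:,0]<hi)&(abs(q[:,1])<.005); print(nm,np.median(P[k][:,2]),k.sum())
    k=m&(abs(q[:,1])<.004)
    for a in np.arange(.012,.04,.004):
        kk=k&(q[:,0]>=a)&(q[:,0]<a+.004); print(round(a+.002,3),L[kk].mean().round(),np.round(P[kk][:,2].mean(),4))
    # clip tops
    for nm,x0 in (('rear clip',-.05),('front clip',.05)):
        k=(abs(q[:,0]-x0)<.012)&(P[:,2]>.112)&(abs(q[:,1])<.02); print(nm,k.sum(),np.sort(P[k][:,2])[-8:].round(4),q[k].min(0).round(4),q[k].max(0).round(4))
```

```text
27.0083
scene ends -0.08594997231334671 0.10555761249931463 y rear/front 0.00029743386849982295 -8.712867758614578e-05
rear 0.1107069937190077 30
rear2 0.11069800030267303 81
front 0.10722124719851482 11
front2 0.10652647700293687 61
0.014 26.0 0.112
0.018 50.0 0.1111
0.022 44.0 0.1102
0.026 110.0 0.108
0.03 172.0 0.1069
0.034 175.0 0.1066
0.038 169.0 0.1079
rear clip 52 [0.1244 0.1245 0.1246 0.1246 0.1249 0.1252 0.126  0.1264] [-0.0588 -0.018 ] [-0.0424  0.0162]
front clip 38 [0.1216 0.1217 0.1218 0.122  0.122  0.1221 0.1224 0.1231] [ 0.0413 -0.0139] [0.0567 0.0115]
top ends -0.08290085884836654 0.10799602538411143 y rear/front 0.00010878058154786077 -0.0002493522363972961
rear 0.11112930269982568 39
rear2 0.11071934573074388 87
front 0.10668933272356032 12
front2 0.10716746610158842 44
0.014 27.0 0.1124
0.018 35.0 0.1105
0.022 53.0 0.1116
0.026 78.0 0.1123
0.03 112.0 0.1077
0.034 124.0 0.1061
0.038 129.0 0.1063
rear clip 63 [0.1251 0.1261 0.1265 0.1267 0.1277 0.1291 0.1292 0.1295] [-0.0605 -0.0183] [-0.0385  0.0162]
front clip 31 [0.1219 0.1221 0.1223 0.1229 0.1229 0.1232 0.1232 0.1263] [ 0.0442 -0.0139] [0.0607 0.013 ]
```

View pics/scene4.png

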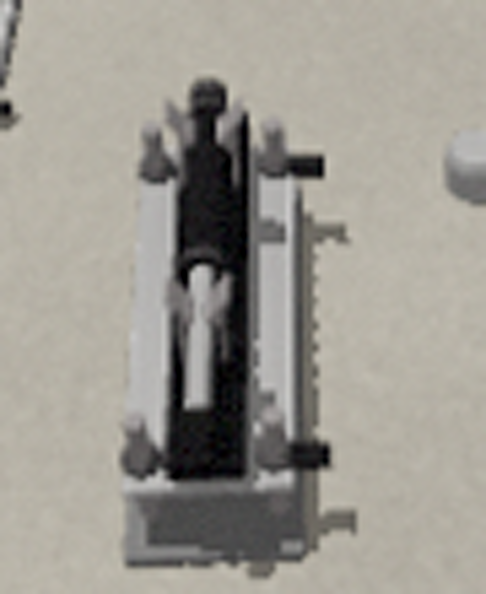

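View pics/top4.png

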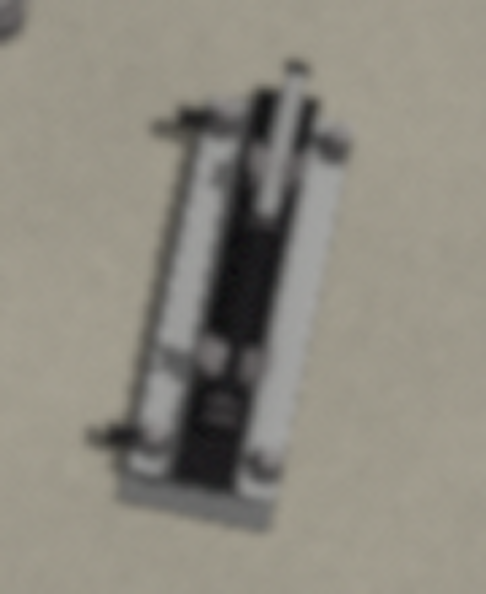

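Both views agree: wand centred lengthwise within about 1 mm, laterally within 0.3 mm, both clips around it. By depth the rear reads perhaps 1 mm high, which is within noise. A gentle press at the rear with shut fingers will settle it.

Run:
```python
from h import *
arm.move_gripper(0.0,40)
h=np.array([.5278,-.1373])
arm.move_pose([*h,.17],[np.pi,0,-.145]); arm.line_to([*h,.119],v=.08); arm.wait(.3); b=F()
print(arm.read_state()['time_s'],b)
z=.119
while z>.100:
    z-=.001; arm.line_to([*h,z],v=.02); f=F()-b; s=arm.read_state()
    print(round(s['time_s'],2),round(z,4),s['tool_pos'].round(4),f.round(2))
    if f[2]>9.5 or np.hypot(f[0],f[1])>4 or s['time_s']>45: break
arm.line_to([*h,.17],v=.12)
arm.move_pose([.50,.12,.25],[np.pi,0,-.14])
print(arm.read_state()['time_s'],arm.read_state()['force'])
for n,r in (('scene',(slice(170,280),slice(235,325))),('top',(slice(135,245),slice(315,405)))):
    d=grab(n); cv2.imwrite(f'pics/{n}5.png',cv2.resize(d['img'][r][:,:,::-1],None,fx=5.4,fy=5.4,interpolation=cv2.INTER_CUBIC))
    W=pts(d);P=W[r].reshape(-1,3)
    t=np.radians(-8.4);R=np.array([[np.cos(t),np.sin(t)],[-np.sin(t),np.cos(t)]])
    c=np.array([.5585,-.1410]) if n=='scene' else np.array([.5533,-.1403])
    q=(P[:,:2]-c)@R.T; m=(P[:,2]>.095)&(P[:,2]<.118)&(abs(q[:,1])<.008)
    print(n,'ends',q[m][:,0].min(),q[m][:,0].max())
    for nm,lo,hi in (('rear',-.085,-.06),('rear2',-.04,.02),('front2',.06,.095)):
        k=m&(q[:,0]>lo)&(q[:,0]<hi)&(abs(q[:,1])<.005); print(nm,np.median(P[k][:,2]),k.sum())
```

```text
29.7917 [0.22124047 0.04248243 0.12631985]
30.11 0.118 [ 0.5278 -0.1373  0.118 ] [-0.11  0.07 -0.59]
30.43 0.117 [ 0.5278 -0.1373  0.1169] [-0.11 -0.11  0.24]
30.74 0.116 [ 0.5278 -0.1373  0.116 ] [-0.37  0.15 -0.32]
31.06 0.115 [ 0.5278 -0.1373  0.115 ] [-0.21  0.24  0.1 ]
31.38 0.114 [ 0.5278 -0.1373  0.114 ] [-0.35  0.02 -0.09]
31.69 0.113 [ 0.5278 -0.1373  0.113 ] [-0.47 -0.54 -0.18]
32.01 0.112 [ 0.5278 -0.1373  0.112 ] [ 0.05  0.03 -0.38]
32.33 0.111 [ 0.5279 -0.1373  0.1111] [-0.44 -0.26  3.26]
32.64 0.11 [ 0.5279 -0.1373  0.1102] [-1.27  0.14  5.21]
32.96 0.109 [ 0.528  -0.1373  0.1094] [-2.25  0.32  7.79]
33.27 0.108 [ 0.528  -0.1374  0.1086] [-2.89  0.85  9.98]
34.9917 [-0.75195787  0.02531954  0.09571658]
scene ends -0.08676000594470844 0.10542372913047972
rear 0.11067208997859357 28
rear2 0.11081202104675947 81
front2 0.10635561063721859 58
top ends -0.08280910448858217 0.10867762108974535
rear 0.11064411333625461 37
rear2 0.11085034542477375 87
front2 0.10679995299142456 47
```

The rear is home: the top is felt at 0.1115, so the axis is about 0.1025 as predicted. It then has the preload and 3 N/mm of the bar only, and the wand pose hasn't changed. I'm handing in.

Run:
```python
from h import *
arm.sign_off()
```

```text
the job is handed in; nothing more can be done
```

View pics/scene5.png

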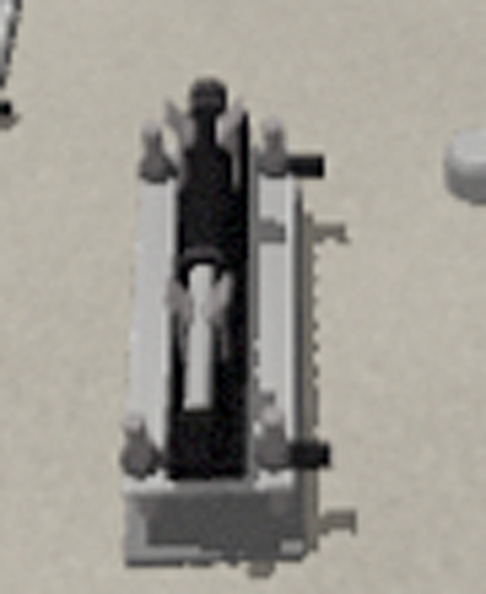

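The wand is seated in the larger clip holder, thick handle in the wide clip and thin shaft in the narrow one, and I handed the job in at about 35 s.

- **Pressing:** I felt two separate snaps, the wide clip at about 12 N and the narrow one at about 8 N. After that the load climbed steadily to 15 N. That puts the bar about 4 mm down by calculation, well short of its 8 mm stop. I then eased off and let go.
- **Position:** Both cameras show the wand centred lengthwise to about 1 mm and sideways to less than 0.5 mm, with both pairs of fingers around it.
- **Height:** By depth the handle end read about 1 mm higher than the shaft end, which is at the noise level. To check, I pressed the handle near the wide clip with shut fingers, up to 10 N. It was solidly home, its axis at about 0.1025 m against 0.103 m predicted from the bar height. The wand's position did not change. I did not repeat that press at the narrow clip; there I rely on the snap and the depth reading of about 0.103 m.
- **Other things on the bench:** The arm felt no unexpected contact on any move. I did not re-measure the other objects at the end.

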